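# Draw a sprocket from under a shelf with a pull hook and key it onto its shaft

### The arm

A 6-joint arm with a two-finger parallel gripper is mounted at the origin on a cart in front of the work surface, level with it; the furniture and walls round the work are solid. World frame = base frame: x ahead of the robot, y to its left, z up, the work surface at z = 0. Lengths are in mm, angles in rad, forces in N, time in s.
With the tool pointing down it reaches from about 300 to 875 mm from the base axis. Payload 6.4 kg.
Tool frame: the origin (TCP) lies at the very end of the fingers, on their centre line; the grasp point (between the pads) lies 19 mm behind it; z points along the fingers, y is the line along which they close (so a half turn about z gives the same grasp; the last joint's range is limited). The gripper opens to 85 mm and grips with 20 to 120 N. Pads are 22 mm wide; open, the fingers measure 114 mm over their backs; the gripper's body (76 mm by 85 mm) begins 54 mm behind the grasp point. The pads swing forward as they close: fully open they stand 13 mm farther back than shut.
Start: joints at [-1.517, 0.181, 1.607, -0, 1.354, -0.206], TCP at [147.726, -555.714, 231.288] pointing down, gripper open.
Joint ranges: [-2.99, 2.99], [-0.89, 2.07], [0.3, 2.58], [-1.14, 4.28], [0, 2.63], [-3.12, 3.12]. Speed limits (rad/s): [2.57, 2.57, 3.01, 3.14, 3.14, 3.14].

### API

Orientations are given as [roll, pitch, yaw] about the fixed x, y, z axes, in that order (R = Rz(yaw) Ry(pitch) Rx(roll)).
In Python, from workcell import env gives the robot as it stands.
- The arm moves only by the tool play_rows, never from a script. Its argument "commands" is a list of rows, each an object with "offset": the shift along the tool's x, y, z in units of 0.25 m (1.0 is 0.25 m), a list of three; "turn": the turn, a rotation vector about the tool's x, y, z in units of 120 degrees (1.0 is 120 degrees), a list of three. In form: [{"offset": [x, y, z], "turn": [wx, wy, wz]}, ...]. A call has exactly 8 rows; each row shifts and turns the commanded pose from where the row before left it, along the tool's axes as they then stand; what a row does not reach is not made up. A row lasts 1/10 s, in which the tool goes at most 50 mm and 8.59 degrees, less where a joint would pass 70% of its speed; a pose out of reach is approached as far as the arm can. A call with a number of a shift or a turn outside -1 to 1 is refused whole. A call with a gripper value outside its range is refused whole. "grip" is the closure, from -1 (fully open) to 1 (shut), set as the call begins (left out, the last holds). The fingers move at their own pace and stop on an object; the grip force is fixed at half the most. Time passes only in rows, so rows that do not move let the fingers close, or fill a call up. It gives the time, the measured TCP pose, the force, the opening and the grip force at its end, in the units of the state.
- env.state(): the state, without advancing time (a new reading comes with each control period).
- env.snapshot(name): name is "side" or "top"; returns the picture (480x640x3 uint8, red, green, blue); there is no depth.
- env.get_calibration(name): a dict with "K" (3x3 intrinsics, pixels), "position" and "attitude" of the camera in the world. Camera axes: x right, y down, z forward; pixel columns grow to the right and rows downward; lengths in mm; the calibration is good to about 2 mm. A picture is of the moment at which its call begins. get_calibration takes no time and is no camera call.
- env.close_job(): hands the job in; it is judged then, once.
Trained networks look in the newest picture that a camera, given by its name, has taken for a name from the list of things; names that differ only in an ending like _2 or _b are one class to them, and where a whole thing is asked for, a point or a joint stands for the part that bears it (a point fixed in the world has none). Each returns a list of dicts, best first, with "score" (0 to 1); they miss things now and then, are a little off and sometimes report something else, mostly with a low value. They report only what shows in the picture. A call takes as long as a camera call.
- env.look_for(camera, name): "centre" ([column, row] in pixels, amid what is visible of it).
- env.landmark_of(camera, name): "centre" ([column, row] in pixels: a listed point, or the origin of a listed thing).
The state is a dict: "time_s": time; "qpos": joint angles; "dq": joint speeds; "effort": joint torques, N m; "tcp_pos": TCP position; "eef_rot": TCP orientation; "ft_force": force on the tool from outside, world axes, zero at the start; "moment": the same for the moment, N m; "finger_gap": opening from 0.0 (shut) to 1.0 (fully open); "grasp_force": force on a finger pad.
Only numpy, scipy, OpenCV 4.12 (cv2) and the standard library are available. Lean on these libraries where they do the work, as an engineer would, in place of code of your own. Each camera call takes 0.05 s, during which the arm holds its last target. There are 200 camera calls.

### The job

The chain sprocket has been pushed under the low plywood shelf, where the hand does not fit: take the wooden-handled pull hook, hook its crook round the sprocket's hub and draw the sprocket clear out onto the open bench, without touching it by hand under there and without shifting the round tin beside it. Lay the hook down flat on the bench again. Then set the sprocket, hub up, on the gearbox's upright keyed shaft, turning it by feel until its keyway drops over the key, and leave it fully home on the shoulder.

Things in the scene. Friction and masses are not known exactly. Their poses are not given: they have to be found in the camera images.
- hook: Pull hook lying on the bench: wooden grip 92 long (x), 24 wide, 24 high, and an 8 mm round steel bar out of its front end with a crook; 280 long in all, 0.24 kg, balanced about 10 ahead of the origin. Origin: centre of the grip's underside, z = 0 when it lies on the bench. x along the bar to the crook, y to its left, z up. Bar centre line 12 mm above the underside. Grasp across the grip.
- crook (a point): Centre of the hook's crook, at x 200, y 30, z 12 mm from the hook's origin. The bar runs straight along the hook's x from the grip to x 200, then in a half circle of radius 30 round this centre to y 60, then 8 mm straight back to its free end at x 192, y 60. So the crook opens backwards to the grip, is 52 wide inside and reaches farthest at x 234. Axes as the hook's.
- sprocket: Steel chain sprocket lying hub up under the shelf: toothed disc 102 across and 8 thick, on it a round hub 44 across up to a height of 36. Origin: on the axis at the underside, z up the axis. Bore 22.4 across right through, with a keyway 10 wide cut out to 17.5 from the axis towards the sprocket's own +x. 0.44 to 0.72 kg. Take it by the hub.
- gearbox: Grey right-angle gearbox fixed to the bench, 96 x 88, 85 high. Origin: centre of its underside, z up. Upright output shaft in the middle of the top, 20 across, 44 long above its shoulder, stiff (about 1.5 N m). A key 6 wide stands out to 15 from the axis along the lowest 34 mm; the top 10 mm is plain. The key faces the gearbox's own -x, up to 0.6 rad to either hand: not reported, to be felt.
- seat (a point): Point on the gearbox shaft's axis at the height of the shoulder, 85 mm above the bench, where the underside of the sprocket must come to rest. Axes as the gearbox's.
- shelf: Low plywood shelf, fixed: 420 wide (y), 250 deep (x), 120 high, boards 15: space below 105 high, open to the front, 390 wide inside. Origin: under the middle of its front edge at bench height; +x inwards. Box, oil can and jar on top, 20 or more behind the edge. Sprocket axis 62 to 83 behind the edge, 95 left or 75 right of the middle (+-7), round tin in the other place.
- grease_tin: Closed round tin with a paper label, 75 across, 58 high, 0.25 kg, standing under the shelf about 170 mm to one side of the sprocket. Origin: centre of its underside. Must be left where it stands.

How it is judged:
By the outcome, as a careful person would: the job done as asked, in the order asked, and still so for the second after the job is handed in, with the robot touching nothing.
It also fails if it takes over 72 s, if anything falls off the work surface, if the arm or the gripper's body presses on something with over 40 N, if the wrist force passes 120 N, or if a joint passes its speed limit or range.

## Working session

There is one attempt and no reset: what is moved stays moved. The work goes in short steps, Python scripts to look and compute and a tool call to move; the robot and the scene stay as the last step left them, time stands still between calls to the robot, and variables do not carry over. Pictures are saved under pics/ and viewed, at most 10 in all, crops included, and the job is handed in when it is done.

Besides the shell and the picture viewer there is one more tool, called by a JSON object that holds its "api" and its "payload". play_rows: Moves the arm, as the interface text tells. Its arguments: {"type":"object","properties":{"commands":{"type":"array"},"grip":{"type":"number"}},"required":["commands"]}

```bash
ls; mkdir -p pics
python3 - <<'E'
from workcell import env
import cv2
s=env.state();print(s)
for c in("side","top"):
    im=env.snapshot(c);cv2.imwrite(f"pics/{c}0.png",im[:,:,::-1]);print(c,env.get_calibration(c))
    for n in("hook","crook","sprocket","gearbox","seat","shelf","grease_tin"):
        print(n,[(d['centre'],round(d['score'],2)) for d in env.landmark_of(c,n)[:2]],[(d['centre'],round(d['score'],2)) for d in env.look_for(c,n)[:1]])
E
```

```text
pics
{'time_s': 0.0, 'qpos': array([-1.51730098e+00,  1.81558179e-01,  1.60801043e+00, -2.91868459e-05,
        1.35377301e+00, -2.06311265e-01]), 'dq': array([ 2.55792786e-03, -9.13985354e-04,  4.39342528e-04,  4.22410779e-05,
       -2.77739795e-04,  4.84141639e-04]), 'effort': array([-7.36017537e-04, -4.44881380e+01, -3.51333690e+01, -2.24545347e-04,
        9.23332205e-03,  1.20759969e-05]), 'tcp_pos': array([ 147.68556565, -555.14263398,  230.37333193]), 'eef_rot': array([-3.13987493e+00, -3.30391215e-04,  2.59812638e-01]), 'ft_force': array([-0.30155726, -0.08236417,  0.18074285]), 'moment': array([ 0.03002963,  0.02130488, -0.05059144]), 'grasp_force': 0.0, 'finger_gap': 1.001651597776315}
side {'K': array([[505.50301817,   0.        , 325.40099846],
       [  0.        , 505.50301817, 235.89788756],
       [  0.        ,   0.        ,   1.        ]]), 'position': array([ 179.42122098, -410.32373693,  950.26126243]), 'attitude': array([-2.58117564,  0.0061847 , -0.86645108])}
hook [] [([323.5, 323.5], 0.56)]
crook [([386.1, 366.7], 0.97)] [([319.2, 318.5], 0.78)]
sprocket [([4
[... 245 characters left out ...]
0.64)] [([369.1, 231.5], 0.56)]
top {'K': array([[576.95459549,   0.        , 318.35114828],
       [  0.        , 576.95459549, 244.41465982],
       [  0.        ,   0.        ,   1.        ]]), 'position': array([  27.99779615,  207.41722208, 1383.03744471]), 'attitude': array([-2.70405742, -0.00501407, -1.97492766])}
hook [([358.8, 285.7], 0.61)] [([352.9, 283.1], 0.81)]
crook [] [([353.3, 286.3], 0.5)]
sprocket [([375.3, 188.0], 0.48)] [([377.3, 194.9], 0.8)]
gearbox [([247.7, 360.2], 0.56)] [([247.9, 358.0], 0.92)]
seat [([243.0, 349.5], 0.59), ([319.6, 207.1], 0.47)] [([244.6, 358.7], 0.82)]
shelf [] [([336.7, 155.2], 0.89)]
grease_tin [([317.8, 208.9], 0.49)] [([323.1, 216.4], 0.69)]
```

```bash
cat > h.py <<'E'
from workcell import env
import numpy as np, cv2
from scipy.spatial.transform import Rotation as R
def cal(c):
    k=env.get_calibration(c); return k['K'],np.array(k['position']),R.from_euler('xyz',k['attitude']).as_matrix()
def unproj(c,px,z):
    K,p,M=cal(c); d=M@np.linalg.inv(K)@np.array([px[0],px[1],1.]); return p+d*(z-p[2])/d[2]
def proj(c,X):
    K,p,M=cal(c); q=K@M.T@(np.array(X,float)-p); return q[:2]/q[2]
E
python3 - <<'E'
from h import *
for c,n,px,z in [("side","crook",(386.1,366.7),12),("side","sprocket",(443.2,270.3),0),("side","gearbox",(170.9,242.1),0),("side","seat",(161.1,218.6),85),("side","tin",(375.5,230),0),("top","hook",(358.8,285.7),0),("top","sprocket",(375.3,188),0),("top","gearbox",(247.7,360.2),0),("top","seat",(243,349.5),85),("top","tin",(317.8,208.9),0)]:
    print(c,n,unproj(c,px,z).round(1))
E
```

```text
side crook [ 476.4 -300.4   12. ]
side sprocket [ 725.6 -267.     0. ]
side gearbox [397.9 230.6   0. ]
side seat [402.7 232.8  85. ]
side tin [714.  -95.2   0. ]
top hook [ 472.2 -102.8    0. ]
top sprocket [ 717.2 -266.8    0. ]
top gearbox [402.7 225.4   0. ]
top seat [407.1 225.6  85. ]
top tin [718.9 -94.    0. ]
```

View pics/side0.png

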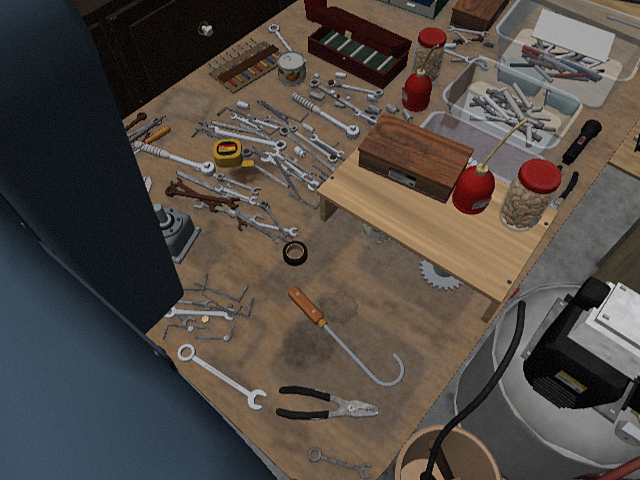

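View pics/top0.png

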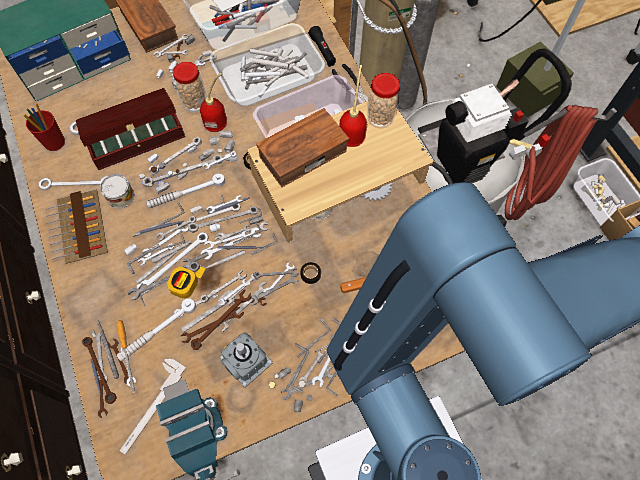

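Run:
```python
from h import *
im=cv2.imread("pics/side0.png")
a=cv2.resize(im[180:400,270:500],None,fx=2.7,fy=2.7,interpolation=cv2.INTER_CUBIC);cv2.imwrite("pics/c1.png",a)
im=cv2.imread("pics/top0.png")
b=cv2.resize(im[130:400,210:440],None,fx=2.2,fy=2.2,interpolation=cv2.INTER_CUBIC);cv2.imwrite("pics/c2.png",b)
```

```text
(no output)
```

View pics/c1.png

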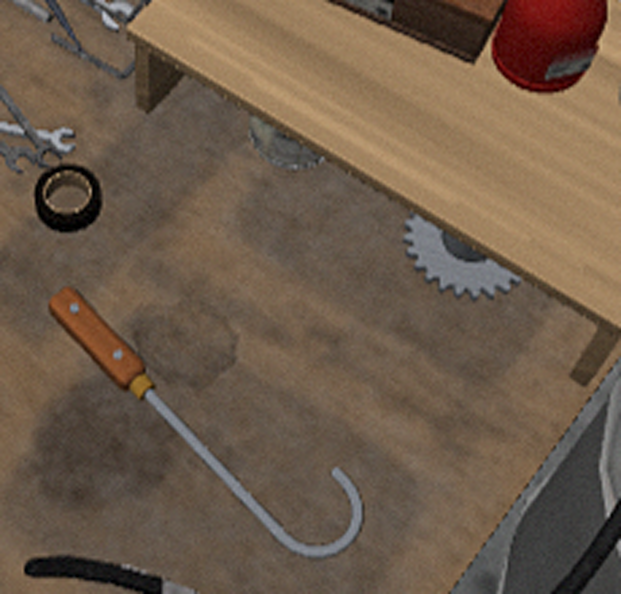

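View pics/c2.png

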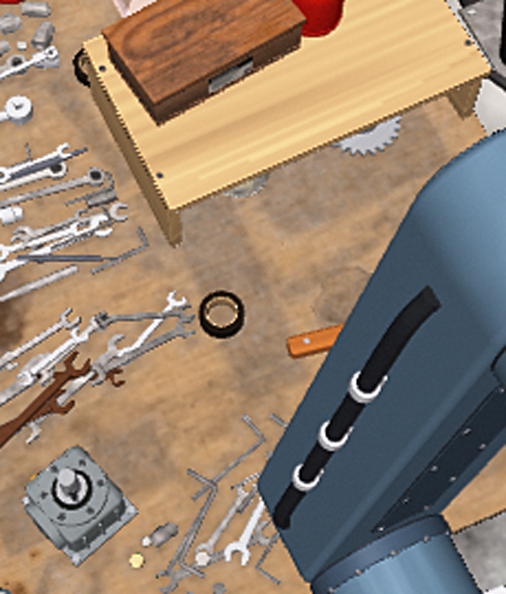

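Run:
```python
from h import *
f=lambda p:(p[0]/2.7+270,p[1]/2.7+180)
g=lambda p:(p[0]/2.2+210,p[1]/2.2+130)
for n,p,z in [("gripback",(62,297),24),("gripfront",(130,383),24),("bar0",(152,395),12),("bar1",(260,512),12),("bar2",(285,540),12),("free",(337,470),12),("far",(358,535),12),
 ("legLfoot",(150,113),0),("legRfoot",(580,383),0),("topL",(128,30),120),("topRedge",(621,325),120),
 ]+[("tooth",q,8) for q in [(407,238),(420,270),(440,289),(472,299),(505,291)]]+[("tinbase",(285,168),0),("tinbase",(262,158),0)]:
    print(n,unproj("side",f(p),z).round(1))
for n,p,z in [("legL",(175,246),0),("topLfront",(168,211),120),("topRfront",(490,73),120),("legR",(475,118),0),("gripback",(290,345),20),("shaft",(70,478),129),
  ("gbR",(131,510),0),("gbB",(77,560),0),("gbTopL",(28,497),85),("gbTopF",(75,553),85),("gbtopR",(125,495),85),("gbtopB",(83,447),85)]+[("tooth",q,8) for q in [(345,150),(362,155),(385,150),(398,135)]]+[("tin",(240,195),0)]:
    print("top",n,unproj("top",g(p),z).round(1))
```

```text
gripback [477.5 -63.1  24. ]
gripfront [ 458.3 -147.2   24. ]
bar0 [ 465.3 -162.1   12. ]
bar1 [ 447.9 -275.4   12. ]
bar2 [ 443.6 -300.5   12. ]
free [ 506.8 -298.5   12. ]
far [ 478.8 -336.8   12. ]
legLfoot [658.8   4.3   0. ]
legRfoot [ 680.9 -395.1    0. ]
topL [645.3  13.8 120. ]
topRedge [ 670.8 -396.4  120. ]
tooth [ 694.8 -229.1    8. ]
tooth [ 678.1 -252.8    8. ]
tooth [ 674.4 -273.7    8. ]
tooth [ 683.1 -297.     8. ]
tooth [ 705.  -312.6    8. ]
tinbase [ 688.7 -114.7    0. ]
tinbase [684.2 -94.5   0. ]
top legL [657.   13.9   0. ]
top topLfront [645.5  21.8 120. ]
top topRfront [ 666.5 -394.8  120. ]
top legR [ 674.8 -402.7    0. ]
top gripback [479.8 -57.6  20. ]
top shaft [400.  225.7 129. ]
top gbR [378.4 178.3   0. ]
top gbB [350.4 251.5   0. ]
top gbTopL [411.2 273.1  85. ]
top gbTopF [338.  248.2  85. ]
top gbtopR [373.9 180.1  85. ]
top gbtopB [439.  202.4  85. ]
top tooth [ 693.2 -228.7    8. ]
top tooth [ 678.5 -245.1    8. ]
top tooth [ 673.8 -274.5    8. ]
top tooth [ 686.8 -299.     8. ]
top tin [690.1 -85.4   0. ]
```

```bash
cat >> h.py <<'E'
import json,sys
from scipy.optimize import least_squares
def plan(start,goal,n=8):
    """(x,y,z,yaw) tool down; rows as rounded 3-decimals"""
    p=np.array(start[:3],float);y=start[3];out=[]
    for i in range(n):
        M=R.from_euler('xyz',[np.pi,0,y]).as_matrix();k=n-i
        o=(M.T@(np.array(goal[:3])-p)/k/250).round(3);t=round(-np.degrees(goal[3]-y)/120/k,4)
        p=p+M@o*250;y-=np.radians(t*120);out.append({"offset":[float(v)+0 for v in o],"turn":[0,0,t]})
    for j in range(0,n,8):print(json.dumps(out[j:j+8]))
    print("end",p.round(1),round(y,4));return [*p,y]
E
python3 - <<'E'
from h import *
s=env.state();print(s['time_s'],s['tcp_pos'],s['eef_rot'])
f=lambda p:(p[0]/2.7+270,p[1]/2.7+180);g=lambda p:(p[0]/2.2+210,p[1]/2.2+130)
P=np.array([unproj("side",f(q),8)[:2] for q in [(407,238),(420,270),(440,289),(472,299),(505,291)]]+[unproj("top",g(q),8)[:2] for q in [(345,150),(362,155),(385,150),(398,135)]])
print(least_squares(lambda c:np.hypot(*(P-c).T)-51,[724,-267]).x)
print("ring",unproj("side",(295,253),8),unproj("top",(311,272),8))
a=plan([147.7,-555.5,231,.26],[473.5,-109,130,1.416],16)
b=plan(a,[473.5,-109,3,1.416],8)
E
```

```text
1.5 [ 147.73143068 -555.71194498  231.28361074] [-3.14159229e+00 -3.37377871e-05  2.59818736e-01]
[ 725.69514925 -267.60848207]
ring [550.83005505  -1.06585393   8.        ] [552.0256369   -3.61796404   8.        ]
[{"offset": [0.107, -0.087, 0.025], "turn": [0, 0, -0.0345]}, {"offset": [0.113, -0.079, 0.025], "turn": [0, 0, -0.0345]}, {"offset": [0.119, -0.071, 0.025], "turn": [0, 0, -0.0345]}, {"offset": [0.124, -0.062, 0.025], "turn": [0, 0, -0.0345]}, {"offset": [0.128, -0.053, 0.025], "turn": [0, 0, -0.0345]}, {"offset": [0.131, -0.043, 0.025], "turn": [0, 0, -0.0345]}, {"offset": [0.134, -0.034, 0.025], "turn": [0, 0, -0.0345]}, {"offset": [0.136, -0.024, 0.025], "turn": [0, 0, -0.0345]}]
[{"offset": [0.137, -0.014, 0.026], "turn": [0, 0, -0.0345]}, {"offset": [0.138, -0.004, 0.025], "turn": [0, 0, -0.0345]}, {"offset": [0.138, 0.006, 0.026], "turn": [0, 0, -0.0345]}, {"offset": [0.137, 0.016, 0.025], "turn": [0, 0, -0.0345]}, {"offset": [0.136, 0.026, 0.026], "turn": [0, 0, -0.0345]}, {"offset": [0.134, 0.035, 0.025], "turn": [0, 0, -0.0345]}, {"offset": [0.131, 0.045, 0.026], "turn": [0, 0, -0.0345]}, {"offset": [0.127, 0.055, 0.025], "turn": [0, 0, -0.0344]}]
end [ 473.6 -108.9  130. ] 1.4159
[{"offset": [0.0, 0.0, 0.064], "turn": [0, 0, -0.0]}, {"offset": [0.0, 0.0, 0.063], "turn": [0, 0, -0.0]}, {"offset": [0.0, 0.0, 0.064], "turn": [0, 0, -0.0]}, {"offset": [0.0, 0.0, 0.063], "turn": [0, 0, -0.0]}, {"offset": [0.0, 0.0, 0.064], "turn": [0, 0, -0.0]}, {"offset": [0.0, 0.0, 0.063], "turn": [0, 0, -0.0]}, {"offset": [0.0, 0.0, 0.064], "turn": [0, 0, -0.0]}, {"offset": [0.0, 0.0, 0.063], "turn": [0, 0, -0.0]}]
end [ 473.6 -108.9    3. ] 1.4159
```

{"api": "play_rows", "payload": {"commands": [{"offset":[0.107,-0.087,0.025],"turn":[0,0,-0.0345]},{"offset":[0.113,-0.079,0.025],"turn":[0,0,-0.0345]},{"offset":[0.119,-0.071,0.025],"turn":[0,0,-0.0345]},{"offset":[0.124,-0.062,0.025],"turn":[0,0,-0.0345]},{"offset":[0.128,-0.053,0.025],"turn":[0,0,-0.0345]},{"offset":[0.131,-0.043,0.025],"turn":[0,0,-0.0345]},{"offset":[0.134,-0.034,0.025],"turn":[0,0,-0.0345]},{"offset":[0.136,-0.024,0.025],"turn":[0,0,-0.0345]}], "grip": -1}}

```text
time_s: 2.3
tcp_pos: [311.2, -331.2, 181.3]
eef_rot: [3.141, 0.0, 0.841]
ft_force: [0.7, 0.4, -0.3]
finger_gap: 1.003
grasp_force: 0.0
```

{"api": "play_rows", "payload": {"commands": [{"offset":[0.137,-0.014,0.026],"turn":[0,0,-0.0345]},{"offset":[0.138,-0.004,0.025],"turn":[0,0,-0.0345]},{"offset":[0.138,0.006,0.026],"turn":[0,0,-0.0345]},{"offset":[0.137,0.016,0.025],"turn":[0,0,-0.0345]},{"offset":[0.136,0.026,0.026],"turn":[0,0,-0.0345]},{"offset":[0.134,0.035,0.025],"turn":[0,0,-0.0345]},{"offset":[0.131,0.045,0.026],"turn":[0,0,-0.0345]},{"offset":[0.127,0.055,0.025],"turn":[0,0,-0.0344]}]}}

```text
time_s: 3.1
tcp_pos: [474.6, -108.0, 130.2]
eef_rot: [3.141, 0.0, 1.419]
ft_force: [0.4, -0.8, 0.1]
finger_gap: 1.001
grasp_force: 0.0
```

{"api": "play_rows", "payload": {"commands": [{"offset":[0.0,0.0,0.084],"turn":[0,0,0]},{"offset":[0.0,0.0,0.084],"turn":[0,0,0]},{"offset":[0.0,0.0,0.084],"turn":[0,0,0]},{"offset":[0.0,0.0,0.084],"turn":[0,0,0]},{"offset":[0.0,0.0,0.084],"turn":[0,0,0]},{"offset":[0.0,0.0,0.05],"turn":[0,0,0]},{"offset":[0.0,0.0,0.036],"turn":[0,0,0]},{"offset":[0.0,0.0,0.0],"turn":[0,0,0]}]}}

```text
time_s: 3.9
tcp_pos: [473.2, -108.9, 3.0]
eef_rot: [-3.14, -0.001, 1.416]
ft_force: [-0.5, -0.5, -0.2]
finger_gap: 0.998
grasp_force: 0.0
```

{"api": "play_rows", "payload": {"commands": [{"offset":[0,0,0],"turn":[0,0,0]},{"offset":[0,0,0],"turn":[0,0,0]},{"offset":[0,0,0],"turn":[0,0,0]},{"offset":[0,0,0],"turn":[0,0,0]},{"offset":[0,0,0],"turn":[0,0,0]},{"offset":[0,0,0],"turn":[0,0,0]},{"offset":[0,0,-0.03],"turn":[0,0,0]},{"offset":[0,0,-0.05],"turn":[0,0,0]}], "grip": 1}}

```text
time_s: 4.7
tcp_pos: [472.7, -108.7, 23.6]
eef_rot: [-3.139, -0.001, 1.416]
ft_force: [-0.2, -0.2, -3.2]
finger_gap: 0.265
grasp_force: 59.4
```

Run:
```python
from h import *
a=plan([473,-108.8,23.4,1.416],[410,-312,63,3.192],16)
```

```text
[{"offset": [-0.053, -0.008, -0.01], "turn": [0, 0, -0.053]}, {"offset": [-0.051, -0.013, -0.01], "turn": [0, 0, -0.053]}, {"offset": [-0.05, -0.019, -0.01], "turn": [0, 0, -0.053]}, {"offset": [-0.047, -0.025, -0.01], "turn": [0, 0, -0.053]}, {"offset": [-0.044, -0.03, -0.01], "turn": [0, 0, -0.053]}, {"offset": [-0.041, -0.034, -0.01], "turn": [0, 0, -0.053]}, {"offset": [-0.037, -0.039, -0.01], "turn": [0, 0, -0.053]}, {"offset": [-0.032, -0.042, -0.01], "turn": [0, 0, -0.053]}]
[{"offset": [-0.027, -0.046, -0.01], "turn": [0, 0, -0.053]}, {"offset": [-0.022, -0.048, -0.01], "turn": [0, 0, -0.053]}, {"offset": [-0.016, -0.051, -0.01], "turn": [0, 0, -0.053]}, {"offset": [-0.011, -0.052, -0.01], "turn": [0, 0, -0.053]}, {"offset": [-0.005, -0.053, -0.01], "turn": [0, 0, -0.053]}, {"offset": [0.001, -0.053, -0.009], "turn": [0, 0, -0.053]}, {"offset": [0.007, -0.053, -0.01], "turn": [0, 0, -0.053]}, {"offset": [0.012, -0.051, -0.009], "turn": [0, 0, -0.053]}]
end [ 410.  -312.    62.9] 3.192
```

{"api": "play_rows", "payload": {"commands": [{"offset":[-0.053,-0.008,-0.01],"turn":[0,0,-0.053]},{"offset":[-0.051,-0.013,-0.01],"turn":[0,0,-0.053]},{"offset":[-0.05,-0.019,-0.01],"turn":[0,0,-0.053]},{"offset":[-0.047,-0.025,-0.01],"turn":[0,0,-0.053]},{"offset":[-0.044,-0.03,-0.01],"turn":[0,0,-0.053]},{"offset":[-0.041,-0.034,-0.01],"turn":[0,0,-0.053]},{"offset":[-0.037,-0.039,-0.01],"turn":[0,0,-0.053]},{"offset":[-0.032,-0.042,-0.01],"turn":[0,0,-0.053]}]}}

```text
time_s: 5.5
tcp_pos: [442.1, -211.5, 44.7]
eef_rot: [3.142, 0.0, 2.308]
ft_force: [0.6, -0.4, -2.6]
finger_gap: 0.269
grasp_force: 59.4
```

{"api": "play_rows", "payload": {"commands": [{"offset":[-0.027,-0.046,-0.01],"turn":[0,0,-0.053]},{"offset":[-0.022,-0.048,-0.01],"turn":[0,0,-0.053]},{"offset":[-0.016,-0.051,-0.01],"turn":[0,0,-0.053]},{"offset":[-0.011,-0.052,-0.01],"turn":[0,0,-0.053]},{"offset":[-0.005,-0.053,-0.01],"turn":[0,0,-0.053]},{"offset":[0.001,-0.053,-0.009],"turn":[0,0,-0.053]},{"offset":[0.007,-0.053,-0.01],"turn":[0,0,-0.053]},{"offset":[0.012,-0.051,-0.009],"turn":[0,0,-0.053]}]}}

```text
time_s: 6.3
tcp_pos: [410.5, -312.9, 64.2]
eef_rot: [-3.141, 0.0, -3.087]
ft_force: [0.3, -0.0, -2.5]
finger_gap: 0.268
grasp_force: 59.4
```

Run:
```python
from h import *
s=env.state();print(s['time_s'],s['tcp_pos'],s['eef_rot'],s['qpos'])
t=s['tcp_pos']
ims={}
for c in("side","top"):
    ims[c]=env.snapshot(c)[:,:,::-1]
    for n in("crook","sprocket","grease_tin","gearbox","seat"):
        print(c,n,[(d['centre'],round(d['score'],2),unproj(c,d['centre'],{'crook':t[2]-3+12,'seat':85}.get(n,0)).round(1)) for d in env.landmark_of(c,n)[:1]])
cv2.imwrite("pics/side1.png",ims['side']);cv2.imwrite("pics/top1.png",ims['top'])
a=cv2.resize(ims['side'][190:400,260:500],None,fx=2.5,fy=2.5,interpolation=cv2.INTER_CUBIC)
b=cv2.resize(ims['top'][320:400,200:290],None,fx=5,fy=5,interpolation=cv2.INTER_CUBIC)
print(a.shape,b.shape)
w=np.zeros((600,800,3),np.uint8);w[:525,:600]=a;w[600-360:,800-203*1:]=0
cv2.imwrite("pics/c3.png",a)
```

```text
6.3 [ 410.49528699 -312.85011961   64.17620252] [-3.14131312e+00  2.51659551e-04 -3.08688553e+00] [-8.81512018e-01  2.72320517e-01  1.87561128e+00  4.40993421e-05
  9.93286549e-01 -2.50703950e+00]
side crook [([414.1, 299.1], 0.93, array([ 595.9, -270.1,   73.2]))]
side sprocket [([442.2, 270.4], 0.9, array([ 724.1, -265.5,    0. ]))]
side grease_tin [([374.3, 225.4], 0.56, array([722.1, -85.7,   0. ]))]
side gearbox []
side seat []
top crook [([399.5, 211.7], 0.66, array([ 592.6, -268.6,   73.2]))]
top sprocket [([372.4, 187.1], 0.83, array([ 723. , -260.6,   -0. ]))]
top grease_tin [([316.3, 206.5], 0.59, array([727.4, -93.1,   0. ]))]
top gearbox [([248.8, 357.8], 0.6, array([407.2, 220.9,   0. ]))]
top seat [([243.9, 349.9], 0.58, array([405.5, 224.1,  85. ]))]
(525, 600, 3) (400, 450, 3)
```

View pics/c3.png

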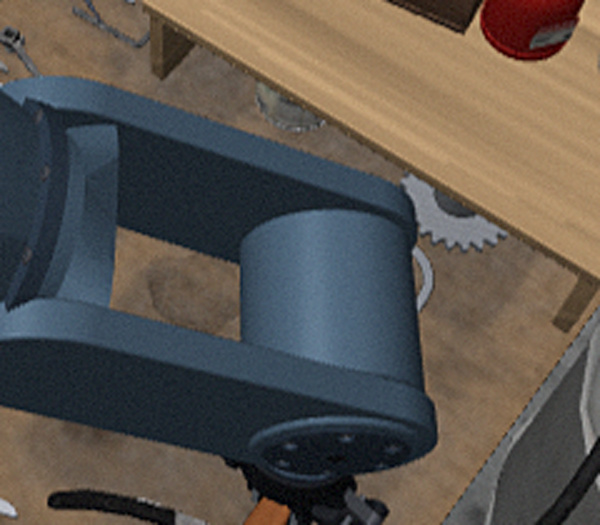

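Run:
```python
from h import *
im=cv2.imread("pics/side1.png")
f=lambda p:(p[0]/2.5+260,p[1]/2.5+190)
P=np.array([unproj("side",f(q),73)[:2] for q in [(416,250),(426,262),(430,280),(427,297),(419,311)]]);print(P.round(1))
for r in(30,):print(least_squares(lambda c:np.hypot(*(P-c).T)-r,[596,-270]).x)
a=cv2.resize(im[270:330,410:450],None,fx=10,fy=10,interpolation=cv2.INTER_CUBIC)
for k,C in enumerate([(600.6,-272.5),(596,-270)]):
    for r in(26,34):
        for t in np.linspace(-1.6,1.6,120):
            u=(proj("side",(C[0]+r*np.cos(t+.054),C[1]+r*np.sin(t+.054),73))-(410,270)+.5)*10
            cv2.circle(a,tuple(int(v) for v in u),1,((0,0,255),(0,255,0))[k],-1)
cv2.imwrite("pics/c4.png",a)
```

```text
[[ 626.9 -277.1]
 [ 623.4 -288.6]
 [ 612.9 -299.4]
 [ 599.8 -305.5]
 [ 586.6 -307.3]]
[ 595.62497078 -276.63128452]
```

View pics/c4.png

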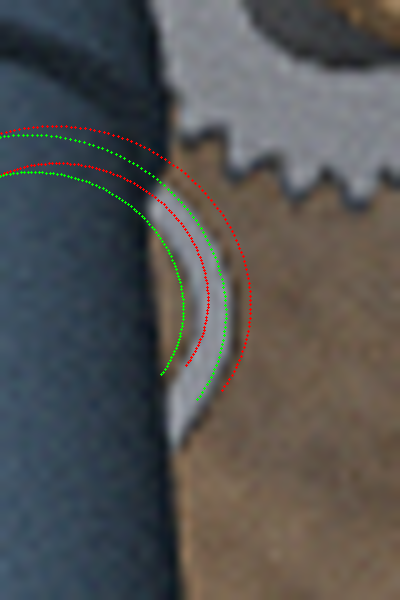

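Run:
```python
from h import *
a=plan([410.5,-312.9,64.2,3.1963],[543,-306.4,62,3.1963],8)
```

```text
[{"offset": [-0.066, 0.0, 0.001], "turn": [0, 0, -0.0]}, {"offset": [-0.066, 0.0, 0.001], "turn": [0, 0, -0.0]}, {"offset": [-0.066, -0.001, 0.001], "turn": [0, 0, -0.0]}, {"offset": [-0.067, 0.0, 0.001], "turn": [0, 0, -0.0]}, {"offset": [-0.066, -0.001, 0.001], "turn": [0, 0, -0.0]}, {"offset": [-0.067, 0.0, 0.001], "turn": [0, 0, -0.0]}, {"offset": [-0.066, -0.001, 0.001], "turn": [0, 0, -0.0]}, {"offset": [-0.067, 0.0, 0.002], "turn": [0, 0, -0.0]}]
end [ 543.1 -306.4   62. ] 3.1963
```

{"api": "play_rows", "payload": {"commands": [{"offset":[-0.066,0.0,0.001],"turn":[0,0,0]},{"offset":[-0.066,0.0,0.001],"turn":[0,0,0]},{"offset":[-0.066,-0.001,0.001],"turn":[0,0,0]},{"offset":[-0.067,0.0,0.001],"turn":[0,0,0]},{"offset":[-0.066,-0.001,0.001],"turn":[0,0,0]},{"offset":[-0.067,0.0,0.001],"turn":[0,0,0]},{"offset":[-0.066,-0.001,0.001],"turn":[0,0,0]},{"offset":[-0.067,0.0,0.002],"turn":[0,0,0]}]}}

```text
time_s: 7.7
tcp_pos: [543.9, -306.1, 60.8]
eef_rot: [3.141, -0.0, -3.092]
ft_force: [0.1, 0.8, -1.9]
finger_gap: 0.264
grasp_force: 59.4
```

Run:
```python
from h import *
s=env.state();print(s['time_s'],s['tcp_pos'],s['eef_rot'])
t=s['tcp_pos']
ims={}
for c in("side","top"):
    ims[c]=env.snapshot(c)[:,:,::-1].copy()
    for n in("crook","sprocket"):
        print(c,n,[(d['centre'],round(d['score'],2),unproj(c,d['centre'],{'crook':t[2]-3+12,'seat':85}.get(n,0)).round(1)) for d in env.landmark_of(c,n)[:1]])
cv2.imwrite("pics/side2.png",ims['side'])
cv2.imwrite("pics/top2.png",ims['top'])
a=cv2.resize(ims['side'][230:330,390:500],None,fx=5,fy=5,interpolation=cv2.INTER_CUBIC)
cv2.imwrite("pics/c5.png",a)
```

```text
7.7 [ 543.91342746 -306.14685933   60.75094265] [ 3.14127718e+00 -3.54442999e-04 -3.09162360e+00]
side crook []
side sprocket []
top crook []
top sprocket []
```

View pics/c5.png

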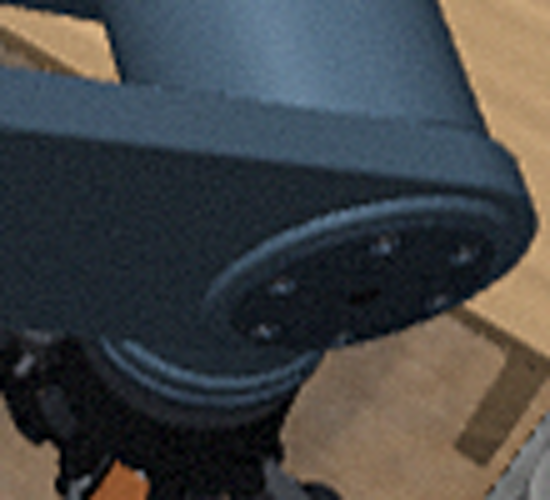

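{"api": "play_rows", "payload": {"commands": [{"offset":[0,0,0.034],"turn":[0,0,0]},{"offset":[0,0,0.034],"turn":[0,0,0]},{"offset":[0,0,0.024],"turn":[0,0,0]},{"offset":[0,0,0.016],"turn":[0,0,0]},{"offset":[0,0,0.012],"turn":[0,0,0]},{"offset":[0,0,0.012],"turn":[0,0,0]},{"offset":[0,0,0.008],"turn":[0,0,0]},{"offset":[0,0,0],"turn":[0,0,0]}]}}

```text
time_s: 8.8
tcp_pos: [543.2, -306.3, 25.8]
eef_rot: [3.141, -0.0, -3.091]
ft_force: [0.6, 0.3, -2.8]
finger_gap: 0.264
grasp_force: 59.4
```

Run:
```python
from h import *
s=env.state();print(s['time_s'],s['tcp_pos'],s['eef_rot'],s['ft_force'],s['moment'])
```

```text
8.8 [ 543.23918003 -306.33013204   25.80537298] [ 3.14134999e+00 -2.42762245e-04 -3.09137566e+00] [ 0.59267505  0.31011224 -2.76691769] [ 0.03797943 -0.02177971 -0.05843085]
```

{"api": "play_rows", "payload": {"commands": [{"offset":[0,0,0.012],"turn":[0,0,0]},{"offset":[0,0,0.012],"turn":[0,0,0]},{"offset":[0,0,0.012],"turn":[0,0,0]},{"offset":[0,0,0.012],"turn":[0,0,0]},{"offset":[0,0,0.012],"turn":[0,0,0]},{"offset":[0,0,0.004],"turn":[0,0,0]},{"offset":[0,0,0],"turn":[0,0,0]},{"offset":[0,0,0],"turn":[0,0,0]}]}}

```text
time_s: 9.6
tcp_pos: [543.4, -306.5, 10.1]
eef_rot: [-3.142, 0.0, -3.091]
ft_force: [0.0, -0.1, -2.6]
finger_gap: 0.268
grasp_force: 59.4
```

Run:
```python
from h import *
s=env.state();print(s['time_s'],s['tcp_pos'],s['eef_rot'],s['ft_force'],s['moment'])
a=plan([*s['tcp_pos'],3.1918],[s['tcp_pos'][0]-180,s['tcp_pos'][1]-9,s['tcp_pos'][2],3.1918],16)
```

```text
9.6 [ 543.35057723 -306.49703231   10.09654536] [-3.14152478e+00  6.93608627e-05 -3.09145311e+00] [ 0.01233753 -0.06903187 -2.55030124] [ 0.00487661 -0.02797593 -0.00395049]
[{"offset": [0.045, 0.0, 0.0], "turn": [0, 0, -0.0]}, {"offset": [0.045, 0.0, 0.0], "turn": [0, 0, -0.0]}, {"offset": [0.045, 0.0, 0.0], "turn": [0, 0, -0.0]}, {"offset": [0.045, 0.0, 0.0], "turn": [0, 0, -0.0]}, {"offset": [0.045, 0.0, 0.0], "turn": [0, 0, -0.0]}, {"offset": [0.045, 0.0, 0.0], "turn": [0, 0, -0.0]}, {"offset": [0.045, 0.0, 0.0], "turn": [0, 0, -0.0]}, {"offset": [0.045, 0.0, 0.0], "turn": [0, 0, -0.0]}]
[{"offset": [0.045, 0.0, 0.0], "turn": [0, 0, -0.0]}, {"offset": [0.045, 0.0, 0.0], "turn": [0, 0, -0.0]}, {"offset": [0.045, 0.0, 0.0], "turn": [0, 0, -0.0]}, {"offset": [0.045, 0.0, 0.0], "turn": [0, 0, -0.0]}, {"offset": [0.045, 0.0, 0.0], "turn": [0, 0, -0.0]}, {"offset": [0.045, 0.0, 0.0], "turn": [0, 0, -0.0]}, {"offset": [0.045, 0.0, 0.0], "turn": [0, 0, -0.0]}, {"offset": [0.046, 0.0, 0.0], "turn": [0, 0, -0.0]}]
end [ 363.3 -315.5   10.1] 3.1918
```

{"api": "play_rows", "payload": {"commands": [{"offset":[0.016,0,0],"turn":[0,0,0]},{"offset":[0.02,0,0],"turn":[0,0,0]},{"offset":[0.03,0,0],"turn":[0,0,0]},{"offset":[0.036,0,0],"turn":[0,0,0]},{"offset":[0.036,0,0],"turn":[0,0,0]},{"offset":[0.036,0,0],"turn":[0,0,0]},{"offset":[0.036,0,0],"turn":[0,0,0]},{"offset":[0.036,0,0],"turn":[0,0,0]}]}}

```text
time_s: 10.4
tcp_pos: [481.3, -309.7, 10.2]
eef_rot: [-3.141, 0.001, -3.092]
ft_force: [5.2, -0.1, -3.1]
finger_gap: 0.268
grasp_force: 59.4
```

Run:
```python
from h import *
s=env.state();print(s['time_s'],s['tcp_pos'],s['eef_rot'],s['ft_force'],s['moment'])
```

```text
10.4 [ 481.29563679 -309.74708349   10.24329816] [-3.14122415e+00  5.46363137e-04 -3.09171103e+00] [ 5.17165794 -0.05560153 -3.09627632] [ 0.02869562 -0.81851892 -0.16459293]
```

{"api": "play_rows", "payload": {"commands": [{"offset":[0.036,0,0],"turn":[0,0,0]},{"offset":[0.036,0,0],"turn":[0,0,0]},{"offset":[0.036,0,0],"turn":[0,0,0]},{"offset":[0.036,0,0],"turn":[0,0,0]},{"offset":[0.036,0,0],"turn":[0,0,0]},{"offset":[0.036,0,0],"turn":[0,0,0]},{"offset":[0.036,0,0],"turn":[0,0,0]},{"offset":[0.036,0,0],"turn":[0,0,0]}]}}

```text
time_s: 11.2
tcp_pos: [409.4, -313.3, 10.2]
eef_rot: [-3.141, 0.0, -3.091]
ft_force: [5.2, -0.4, -1.8]
finger_gap: 0.264
grasp_force: 59.4
```

{"api": "play_rows", "payload": {"commands": [{"offset":[0.036,0,0],"turn":[0,0,0]},{"offset":[0.036,0,0],"turn":[0,0,0]},{"offset":[0.036,0,0],"turn":[0,0,0]},{"offset":[0.036,0,0],"turn":[0,0,0]},{"offset":[0.03,0,0],"turn":[0,0,0]},{"offset":[0.02,0,0],"turn":[0,0,0]},{"offset":[0.008,0,0],"turn":[0,0,0]},{"offset":[-0.012,0,0],"turn":[0,0,0]}]}}

```text
time_s: 12.0
tcp_pos: [372.8, -316.3, 14.5]
eef_rot: [-3.136, 0.02, -3.097]
ft_force: [40.3, 16.4, 9.7]
finger_gap: 0.265
grasp_force: 62.2
```

Run:
```python
from h import *
s=env.state();print(s['time_s'],s['tcp_pos'],s['eef_rot'],s['ft_force'],s['moment'],s['qpos'])
t=s['tcp_pos']
ims={}
for c in("side","top"):
    ims[c]=env.snapshot(c)[:,:,::-1].copy()
    for n in("crook","sprocket","grease_tin","gearbox","seat"):
        print(c,n,[(d['centre'],round(d['score'],2),unproj(c,d['centre'],{'crook':t[2]-3+12,'seat':85}.get(n,0)).round(1)) for d in env.landmark_of(c,n)[:1]])
    cv2.imwrite(f"pics/{c}3.png",ims[c])
a=cv2.resize(ims['side'][200:350,320:480],None,fx=2.5,fy=2.5,interpolation=cv2.INTER_CUBIC)
b=cv2.resize(ims['top'][320:400,210:290],None,fx=5,fy=5,interpolation=cv2.INTER_CUBIC)
w=np.zeros((400,800,3),np.uint8);w[:375,:400]=a;w[:,400:]=b
cv2.imwrite("pics/c6.png",w)
```

```text
12.0 [ 372.78788802 -316.26079485   14.48752739] [-3.13633816  0.02026441 -3.09748997] [40.3244885  16.35259982  9.6801369 ] [ 2.89310197 -6.6453945  -1.00402261] [-0.95647445  0.3046942   1.96981644  0.01889934  0.85180708 -2.58365938]
side crook [([406.2, 323.6], 0.59, array([ 566.6, -280.5,   23.5]))]
side sprocket [([405.1, 334.2], 0.64, array([ 556.8, -288.6,    0. ]))]
side grease_tin [([373.8, 227.2], 0.53, array([717.5, -87.8,   0. ]))]
side gearbox [([406.7, 324.9], 0.7, array([ 574.8, -279.6,    0. ]))]
side seat []
top crook [([406.9, 229.6], 0.44, array([ 558.4, -280.7,   23.5]))]
top sprocket []
top grease_tin [([317.1, 207.4], 0.66, array([724. , -94.1,   0. ]))]
top gearbox [([248.3, 358.5], 0.87, array([406.1, 222.6,   0. ]))]
top seat [([242.6, 349.8], 0.96, array([406.8, 226.7,  85. ]))]
```

View pics/c6.png

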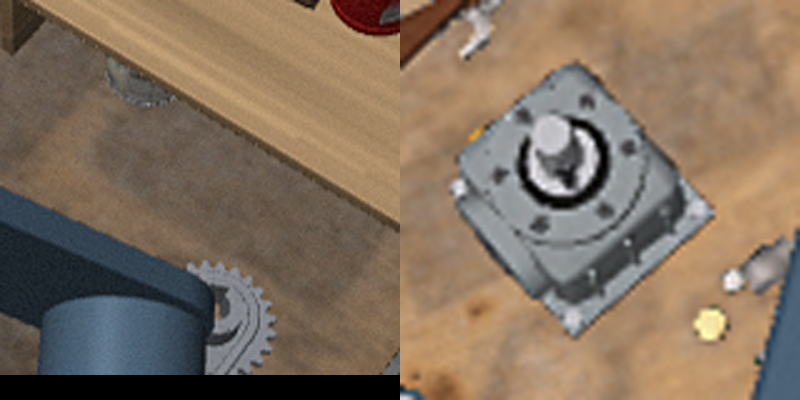

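{"api": "play_rows", "payload": {"commands": [{"offset":[-0.04,0,0],"turn":[0,0,0]},{"offset":[-0.012,0,-0.008],"turn":[0,0,0]},{"offset":[0,0,-0.04],"turn":[0,0,0]},{"offset":[0,0,-0.05],"turn":[0,0,0]},{"offset":[0,0,-0.05],"turn":[0,0,0]},{"offset":[0,0,-0.06],"turn":[0,0,0]},{"offset":[0,0,-0.06],"turn":[0,0,0]},{"offset":[0,0,-0.02],"turn":[0,0,0]}]}}

```text
time_s: 13.4
tcp_pos: [375.7, -316.0, 84.4]
eef_rot: [-3.139, 0.001, -3.092]
ft_force: [-0.5, 0.3, -1.6]
finger_gap: 0.269
grasp_force: 60.0
```

Run:
```python
from h import *
s=env.state();print(s['time_s'],s['tcp_pos'],s['eef_rot'],s['ft_force'],s['moment'],s['qpos'])
for p in [(283,388),(278,408),(330,412),(375,412),(345,400),(265,402),(320,455),(370,470),(186,352)]: print(p,unproj("side",p,5).round(0))
```

```text
13.4 [ 375.69407924 -315.99108856   84.37566575] [-3.13892512e+00  1.40640542e-03 -3.09187250e+00] [-0.5410568   0.28271677 -1.56460789] [-0.00629144 -0.02279974 -0.00656595] [-9.41431298e-01  1.85521495e-01  1.93272121e+00 -3.33692854e-04
  1.02034783e+00 -2.56177178e+00]
(283, 388) [ 323. -178.    5.]
(278, 408) [ 290. -195.    5.]
(330, 412) [ 346. -272.    5.]
(375, 412) [ 399. -334.    5.]
(345, 400) [ 380. -279.    5.]
(265, 402) [ 283. -170.    5.]
(320, 455) [ 279. -305.    5.]
(370, 470) [ 317. -386.    5.]
(186, 352) [252.  13.   5.]
```

{"api": "play_rows", "payload": {"commands": [{"offset":[-0.019,0.087,0],"turn":[0,0,0]},{"offset":[-0.019,0.087,0],"turn":[0,0,0]},{"offset":[-0.019,0.087,0],"turn":[0,0,0]},{"offset":[-0.019,0.087,0],"turn":[0,0,0]},{"offset":[-0.019,0.087,0],"turn":[0,0,0]},{"offset":[-0.019,0.087,0],"turn":[0,0,0]},{"offset":[-0.019,0.087,0],"turn":[0,0,0]},{"offset":[-0.019,0.087,0],"turn":[0,0,0]}]}}

```text
time_s: 14.2
tcp_pos: [404.3, -138.4, 82.1]
eef_rot: [3.142, -0.0, -3.092]
ft_force: [0.3, 0.8, -2.2]
finger_gap: 0.265
grasp_force: 60.0
```

{"api": "play_rows", "payload": {"commands": [{"offset":[0,0,0.06],"turn":[0,0,0]},{"offset":[0,0,0.06],"turn":[0,0,0]},{"offset":[0,0,0.06],"turn":[0,0,0]},{"offset":[0,0,0.04],"turn":[0,0,0]},{"offset":[0,0,0.04],"turn":[0,0,0]},{"offset":[0,0,0.03],"turn":[0,0,0]},{"offset":[0,0,0.02],"turn":[0,0,0]},{"offset":[0,0,0],"turn":[0,0,0]}]}}

```text
time_s: 15.0
tcp_pos: [404.6, -139.1, 4.6]
eef_rot: [3.141, -0.001, -3.092]
ft_force: [-1.6, 1.2, 0.3]
finger_gap: 0.266
grasp_force: 60.6
```

{"api": "play_rows", "payload": {"commands": [{"offset":[0,0,0],"turn":[0,0,0]},{"offset":[0,0,0],"turn":[0,0,0]},{"offset":[0,0,0],"turn":[0,0,0]},{"offset":[0,0,0],"turn":[0,0,0]},{"offset":[0,0,-0.06],"turn":[0,0,0]},{"offset":[0,0,-0.14],"turn":[0,0,0]},{"offset":[0,0,-0.19],"turn":[0,0,0]},{"offset":[0,0.1,-0.15],"turn":[0,0,0]}], "grip": -1}}

```text
time_s: 15.8
tcp_pos: [404.5, -116.1, 142.3]
eef_rot: [-3.139, 0.002, -3.094]
ft_force: [1.7, 0.3, -0.1]
finger_gap: 1.001
grasp_force: 0.0
```

{"api": "play_rows", "payload": {"commands": [{"offset":[0,0.15,-0.1],"turn":[0,0,0.07]},{"offset":[0,0.15,-0.1],"turn":[0,0,0.07]},{"offset":[0,0.15,0],"turn":[0,0,0.07]},{"offset":[0,0.15,0],"turn":[0,0,0.07]},{"offset":[0,0.15,0],"turn":[0,0,0.07]},{"offset":[0,0,0],"turn":[0,0,0.07]},{"offset":[0,0,0],"turn":[0,0,0.07]},{"offset":[0,0,0],"turn":[0,0,0]}]}}

```text
time_s: 16.6
tcp_pos: [442.2, 53.9, 187.0]
eef_rot: [-3.141, -0.0, 2.212]
ft_force: [0.1, -0.6, -0.2]
finger_gap: 0.998
grasp_force: 0.0
```

Run:
```python
from h import *
s=env.state();print(s['time_s'],s['tcp_pos'],s['eef_rot'],s['ft_force'],s['qpos'])
t=s['tcp_pos']
ims={}
for c in("side","top"):
    ims[c]=env.snapshot(c)[:,:,::-1].copy()
    for n in("crook","hook","sprocket","grease_tin"):
        print(c,n,[(d['centre'],round(d['score'],2),unproj(c,d['centre'],{'crook':12}.get(n,0)).round(1)) for d in env.landmark_of(c,n)[:1]])
    cv2.imwrite(f"pics/{c}4.png",ims[c])
# rectified plan views at z=36 around sprocket; and at z=119 for gearbox (from top3)
def rect(im,c,x0,y0,z,half,S):
    g=np.linspace(half,-half,S)
    X,Y=np.meshgrid(x0+g,y0+g,indexing='ij')
    K,p,M=cal(c);q=(np.stack([X,Y,np.full_like(X,z)],-1)-p)@M@K.T;q=q[...,:2]/q[...,2:]
    return cv2.remap(im,q[...,0].astype(np.float32),q[...,1].astype(np.float32),cv2.INTER_CUBIC)
a=rect(ims['side'],'side',560,-285,36,60,380);b=rect(ims['top'],'top',560,-285,36,60,380)
cv2.imwrite("pics/c7.png",np.hstack([a,b]))
```

```text
16.6 [442.23632459  53.85855858 187.02486545] [-3.14145670e+00 -6.63728580e-05  2.21194542e+00] [ 0.12561579 -0.57909321 -0.20068781] [-1.46375392e-01 -7.07011214e-02  1.96491616e+00 -5.22065134e-05
  1.24752057e+00 -7.87507897e-01]
side crook [([343.6, 263.9], 0.57, array([595.8, -99.4,  12. ]))]
side hook [([290.0, 346.7], 0.97, array([ 390.9, -132.2,    0. ]))]
side sprocket [([403.9, 330.3], 0.86, array([ 561.9, -282. ,   -0. ]))]
side grease_tin [([375.4, 226.9], 0.82, array([720.5, -90. ,   0. ]))]
top crook []
top hook [([386.5, 303.8], 0.71, array([ 400.5, -146.7,    0. ]))]
top sprocket [([403.3, 231.8], 0.76, array([ 565.5, -277.2,    0. ]))]
top grease_tin []
```

View pics/c7.png

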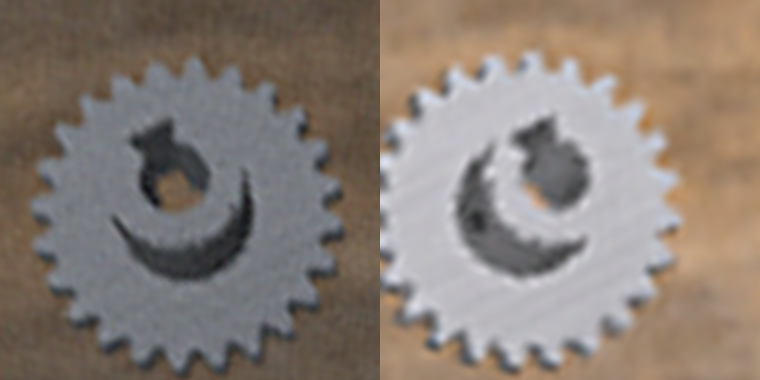

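Run:
```python
from h import *
im=cv2.imread("pics/top3.png");g=cv2.cvtColor(im,cv2.COLOR_BGR2GRAY)
print("cols 230..256");
for r in range(338,368):print(r,' '.join('%3d'%v for v in g[r,230:257]))
for n,p,z in [("shafttop",(240.6,346),129),("ring",(242.6,352.4),85),("key",(243.6,355.6),110),("key85",(243.6,355.6),85)]:print(n,unproj("top",p,z).round(1))
for z in(85,95,119,129):print(z,proj("top",(403,226,z)).round(1), (proj("top",(413,226,z))-proj("top",(403,226,z))).round(1))
```

```text
cols 230..256
338 159 156 155 152 142 138 115 140 148 154 155 152 150 151 149 155 150 133 134 146 112  93 134 137 131 132 134
339 157 153 151 138 104 148 153 153 155 151 151 151 150 151 154 148  79  72 116 162 157 101  80 134 132 135 136
340 152 154 138  83 154 156 152 154 152 150 150 151 148 150 154 145  63  68  69 161 154 153 127 112 133 134 134
341 146 142 124 157 115 137 154 152 151 150 147 146 148 152 155 151 105 132  90 159 152 151 153 154 142 132 135
342 140 145 153  85  63  79 158 151 150 143 113 121 148 152 155 159 163 159 157 152 154 152 153 152 147 111 135
343 128 203 154 108  66  65 118 158 179 185 201 174 120  77  75 126 162 158 156 154 155 154 150 149 152 149 110
344 150 156 151 116 105  86 117 184 202 196 192 203 205 139   0   1   3  49 126 161 158 153 154 149 152 146 102
345 156 153 153 157 160 159 155 203 194 194 191 195 201 204  75  78  37  14  25 129 161 159 152 151 153 157 157
346 156 154 151 154 155 156 185 202 192 192 192 194 199 194  90 222 214 107   5  16  94 164 153 151 153 156 151
347 156 153 153 158 148  80 178 200 193 190 194 197 201 194  80 135 217 204  6
[... 1795 characters left out ...]
51 101 110 127 141  61 130 153
364 157 153 155 155 156 155 125  65  74 116 160 156 154 151 155 153 152 151 154 156 160 162 142  90 131 152 143
365 156 150 129 150 157 150  60  69  67  82 159 157 154 152 150 153 151 152 154 154 151 118  61 107 150 138 102
366 154 156 148  68 136 156 155 112 101 162 159 155 154 149 152 152 153 154 154 138  89 108 158 151 135  99  68
367 153 155 155 129 117 123 135 153 155 156 154 153 151 150 153 152 151 130  92  64 104 153 148 126  95  76  42
shafttop [403.8 227.2 129. ]
ring [401.2 228.8  85. ]
key [386.3 228.8 110. ]
key85 [393.3 229.2  85. ]
85 [243.5 351.2] [-1.5 -4. ]
95 [243.  350.1] [-1.5 -4. ]
119 [241.8 347.3] [-1.5 -4. ]
129 [241.2 346.1] [-1.5 -4.1]
```

Run:
```python
from h import *
from scipy.optimize import minimize
im=cv2.imread("pics/top3.png");g=cv2.cvtColor(im,cv2.COLOR_BGR2GRAY).astype(float)
S=8;c0,r0,W=226,334,32
pat=cv2.resize(g[r0:r0+W,c0:c0+W],None,fx=S,fy=S,interpolation=cv2.INTER_LINEAR)
K,p,M=cal("top")
def pr(X):
    q=(X-p)@M@K.T;return ((q[:,:2]/q[:,2:]-(c0,r0)+.5)*S)
th=np.linspace(0,2*np.pi,40)
circ=lambda x,y,r,z:np.c_[x+r*np.cos(th),y+r*np.sin(th),np.full(40,z)]
def fill(m,P,v):cv2.fillConvexPoly(m,cv2.convexHull((P*16).astype(np.int32)),v,shift=4)
def cost(v):
    x,y,a=v;u=np.array([np.cos(a),np.sin(a)]);n=np.array([-u[1],u[0]])
    roi=np.zeros(pat.shape,np.float32);fill(roi,pr(circ(x,y,16.5,85)),1);fill(roi,pr(np.r_[circ(x,y,12,129)]),1)
    m=np.full(pat.shape,200,np.float32)
    fill(m,pr(np.r_[circ(x,y,10,85),circ(x,y,10,129)]),85)
    k=[np.r_[np.array([x,y])+d*u+s*n,z] for d in(5,15) for s in(-3,3) for z in(85,119)]
    fill(m,pr(np.array(k)),85 if 0 else 60)
    fill(m,pr(circ(x,y,10,129)),196)
    m=cv2.GaussianBlur(m,(0,0),4)
    return (np.abs(m-pat)*roi).sum()/roi.sum()
best=[]
for a in np.arange(2.2,4.3,.1):
    r=minimize(cost,[403,228,a],method='Nelder-Mead',options=dict(initial_simplex=[[403,228,a],[406,228,a],[403,231,a],[403,228,a+.08]]))
    best.append((round(r.fun,2),r.x.round(2)))
best.sort(key=lambda b:b[0]);print(best[:5])
# sprocket bore in top4 and side4 : dark centroid, hub-top plane
s=env.state();print(s['time_s'],s['tcp_pos'],s['eef_rot'])
```

```text
[(np.float64(24.6), array([404.72, 229.29,   3.13])), (np.float64(24.61), array([404.68, 229.17,   3.13])), (np.float64(24.61), array([404.71, 229.3 ,   3.13])), (np.float64(24.62), array([404.68, 229.19,   3.13])), (np.float64(24.62), array([404.65, 229.16,   3.12]))]
17.1 [442.34311384  53.30536215 187.15909571] [3.14150949e+00 4.59082049e-05 2.21248353e+00]
```

Run:
```python
from h import *
a=plan([442.3,53.6,187.1,2.2122],[565.2,-280.3,80,1.2],16)
```

```text
[{"offset": [-0.085, -0.025, 0.027], "turn": [0, 0, 0.0302]}, {"offset": [-0.087, -0.02, 0.027], "turn": [0, 0, 0.0302]}, {"offset": [-0.088, -0.014, 0.027], "turn": [0, 0, 0.0302]}, {"offset": [-0.089, -0.009, 0.027], "turn": [0, 0, 0.0302]}, {"offset": [-0.089, -0.003, 0.027], "turn": [0, 0, 0.0302]}, {"offset": [-0.089, 0.002, 0.027], "turn": [0, 0, 0.0302]}, {"offset": [-0.089, 0.008, 0.027], "turn": [0, 0, 0.0302]}, {"offset": [-0.088, 0.014, 0.027], "turn": [0, 0, 0.0302]}]
[{"offset": [-0.087, 0.019, 0.027], "turn": [0, 0, 0.0302]}, {"offset": [-0.085, 0.025, 0.026], "turn": [0, 0, 0.0302]}, {"offset": [-0.084, 0.03, 0.027], "turn": [0, 0, 0.0302]}, {"offset": [-0.081, 0.035, 0.026], "turn": [0, 0, 0.0302]}, {"offset": [-0.079, 0.04, 0.027], "turn": [0, 0, 0.0302]}, {"offset": [-0.077, 0.045, 0.026], "turn": [0, 0, 0.0302]}, {"offset": [-0.073, 0.05, 0.027], "turn": [0, 0, 0.0302]}, {"offset": [-0.071, 0.054, 0.026], "turn": [0, 0, 0.0303]}]
end [ 565.1 -280.4   80.1] 1.2
```

{"api": "play_rows", "payload": {"commands": [{"offset":[-0.085,-0.025,0.027],"turn":[0,0,0.0302]},{"offset":[-0.087,-0.02,0.027],"turn":[0,0,0.0302]},{"offset":[-0.088,-0.014,0.027],"turn":[0,0,0.0302]},{"offset":[-0.089,-0.009,0.027],"turn":[0,0,0.0302]},{"offset":[-0.089,-0.003,0.027],"turn":[0,0,0.0302]},{"offset":[-0.089,0.002,0.027],"turn":[0,0,0.0302]},{"offset":[-0.089,0.008,0.027],"turn":[0,0,0.0302]},{"offset":[-0.088,0.014,0.027],"turn":[0,0,0.0302]}]}}

```text
time_s: 17.9
tcp_pos: [504.2, -114.8, 132.8]
eef_rot: [-3.142, -0.0, 1.704]
ft_force: [-0.5, 0.2, -0.4]
finger_gap: 1.001
grasp_force: 0.0
```

{"api": "play_rows", "payload": {"commands": [{"offset":[-0.087,0.019,0.027],"turn":[0,0,0.0302]},{"offset":[-0.085,0.025,0.026],"turn":[0,0,0.0302]},{"offset":[-0.084,0.03,0.027],"turn":[0,0,0.0302]},{"offset":[-0.081,0.035,0.026],"turn":[0,0,0.0302]},{"offset":[-0.079,0.04,0.027],"turn":[0,0,0.0302]},{"offset":[-0.077,0.045,0.026],"turn":[0,0,0.0302]},{"offset":[-0.073,0.05,0.027],"turn":[0,0,0.0302]},{"offset":[-0.071,0.054,0.026],"turn":[0,0,0.0303]}]}}

```text
time_s: 18.7
tcp_pos: [565.3, -281.4, 79.6]
eef_rot: [-3.141, -0.0, 1.198]
ft_force: [0.6, -0.8, 0.2]
finger_gap: 1.004
grasp_force: 0.0
```

{"api": "play_rows", "payload": {"commands": [{"offset":[0,0,0.06],"turn":[0,0,0]},{"offset":[0,0,0.06],"turn":[0,0,0]},{"offset":[0,0,0.05],"turn":[0,0,0]},{"offset":[0,0,0.04],"turn":[0,0,0]},{"offset":[0,0,0.036],"turn":[0,0,0]},{"offset":[0,0,0.03],"turn":[0,0,0]},{"offset":[0,0,0],"turn":[0,0,0]},{"offset":[0,0,0],"turn":[0,0,0]}]}}

```text
time_s: 19.5
tcp_pos: [565.3, -280.5, 11.3]
eef_rot: [3.141, 0.0, 1.2]
ft_force: [0.3, 0.2, 0.2]
finger_gap: 0.997
grasp_force: 0.0
```

{"api": "play_rows", "payload": {"commands": [{"offset":[0,0,0],"turn":[0,0,0]},{"offset":[0,0,0],"turn":[0,0,0]},{"offset":[0,0,0],"turn":[0,0,0]},{"offset":[0,0,0],"turn":[0,0,0]},{"offset":[0,0,0],"turn":[0,0,0]},{"offset":[0,0,-0.04],"turn":[0,0,0]},{"offset":[0,0,-0.1],"turn":[0,0,0]},{"offset":[0,0,-0.16],"turn":[0,0,0]}], "grip": 1}}

```text
time_s: 20.3
tcp_pos: [562.2, -278.3, 83.0]
eef_rot: [-3.133, -0.002, 1.2]
ft_force: [0.6, -0.4, -6.6]
finger_gap: 0.497
grasp_force: 62.7
```

Run:
```python
from h import *
s=env.state();print(s['time_s'],s['tcp_pos'],s['eef_rot'],s['ft_force'],s['moment'],s['finger_gap'])
t=s['tcp_pos'];y=s['eef_rot'][2]
a=plan([*t,y],[410,190,185,2.5],16)
a=plan(a,[404,229,170,y+2.57],8)
```

```text
20.3 [ 562.17239201 -278.34482577   82.98149506] [-3.13311175e+00 -2.49928131e-03  1.19984513e+00] [ 0.62666806 -0.41917803 -6.64327234] [-0.0412469  -0.04410074 -0.0086988 ] 0.49706751449693587
[{"offset": [0.095, -0.078, -0.026], "turn": [0, 0, -0.0388]}, {"offset": [0.101, -0.07, -0.025], "turn": [0, 0, -0.0388]}, {"offset": [0.107, -0.061, -0.026], "turn": [0, 0, -0.0388]}, {"offset": [0.111, -0.053, -0.025], "turn": [0, 0, -0.0388]}, {"offset": [0.115, -0.043, -0.026], "turn": [0, 0, -0.0388]}, {"offset": [0.118, -0.034, -0.025], "turn": [0, 0, -0.0388]}, {"offset": [0.121, -0.024, -0.026], "turn": [0, 0, -0.0388]}, {"offset": [0.122, -0.014, -0.025], "turn": [0, 0, -0.0388]}]
[{"offset": [0.123, -0.004, -0.026], "turn": [0, 0, -0.0388]}, {"offset": [0.123, 0.006, -0.025], "turn": [0, 0, -0.0388]}, {"offset": [0.122, 0.016, -0.026], "turn": [0, 0, -0.0388]}, {"offset": [0.121, 0.025, -0.025], "turn": [0, 0, -0.0388]}, {"offset": [0.118, 0.035, -0.026], "turn": [0, 0, -0.0388]}, {"offset": [0.115, 0.045, -0.025], "turn": [0, 0, -0.0388]}, {"offset": [0.111, 0.054, -0.026], "turn": [0, 0, -0.0388]}, {"offset": [0.106, 0.062, -0.025], "turn": [0, 0, -0.0388]}]
end [410.  189.9 185. ] 2.5
[{"offset": [0.014, 0.014, 0.007], "turn": [0, 0, -0.0758]}, {"offset": [0.012, 0.016, 0.008], "turn": [0, 0, -0.0758]}, {"offset": [0.009, 0.018, 0.007], "turn": [0, 0, -0.0758]}, {"offset": [0.006, 0.019, 0.008], "turn": [0, 0, -0.0758]}, {"offset": [0.003, 0.019, 0.007], "turn": [0, 0, -0.0758]}, {"offset": [0.0, 0.02, 0.008], "turn": [0, 0, -0.0758]}, {"offset": [-0.003, 0.019, 0.007], "turn": [0, 0, -0.0757]}, {"offset": [-0.006, 0.019, 0.008], "turn": [0, 0, -0.0758]}]
end [404.1 229.  170. ] 3.7699
```

Run:
```python
from h import *
a=plan([565.3,-280.5,86.4,1.2],[410,190,185,2.75],16)
a=plan(a,[404,229,160,3.77],8)
```

```text
[{"offset": [0.096, -0.079, -0.025], "turn": [0, 0, -0.0463]}, {"offset": [0.103, -0.069, -0.025], "turn": [0, 0, -0.0463]}, {"offset": [0.109, -0.059, -0.025], "turn": [0, 0, -0.0462]}, {"offset": [0.114, -0.048, -0.025], "turn": [0, 0, -0.0463]}, {"offset": [0.118, -0.037, -0.025], "turn": [0, 0, -0.0462]}, {"offset": [0.121, -0.025, -0.024], "turn": [0, 0, -0.0463]}, {"offset": [0.123, -0.013, -0.025], "turn": [0, 0, -0.0462]}, {"offset": [0.124, -0.001, -0.024], "turn": [0, 0, -0.0463]}]
[{"offset": [0.123, 0.01, -0.025], "turn": [0, 0, -0.0462]}, {"offset": [0.122, 0.022, -0.024], "turn": [0, 0, -0.0463]}, {"offset": [0.119, 0.034, -0.025], "turn": [0, 0, -0.0462]}, {"offset": [0.115, 0.046, -0.024], "turn": [0, 0, -0.0463]}, {"offset": [0.11, 0.056, -0.025], "turn": [0, 0, -0.0462]}, {"offset": [0.105, 0.067, -0.024], "turn": [0, 0, -0.0463]}, {"offset": [0.097, 0.077, -0.025], "turn": [0, 0, -0.0462]}, {"offset": [0.09, 0.085, -0.024], "turn": [0, 0, -0.0463]}]
end [410.  189.9 184.9] 2.7501
[{"offset": [0.01, 0.017, 0.012], "turn": [0, 0, -0.0609]}, {"offset": [0.008, 0.018, 0.013], "turn": [0, 0, -0.0609]}, {"offset": [0.006, 0.019, 0.012], "turn": [0, 0, -0.0609]}, {"offset": [0.003, 0.02, 0.013], "turn": [0, 0, -0.0609]}, {"offset": [0.001, 0.02, 0.012], "turn": [0, 0, -0.0608]}, {"offset": [-0.002, 0.019, 0.013], "turn": [0, 0, -0.0609]}, {"offset": [-0.004, 0.019, 0.012], "turn": [0, 0, -0.0608]}, {"offset": [-0.007, 0.019, 0.013], "turn": [0, 0, -0.0609]}]
end [403.9 229.  159.9] 3.77
```

{"api": "play_rows", "payload": {"commands": [{"offset":[0.096,-0.079,-0.025],"turn":[0,0,-0.0463]},{"offset":[0.103,-0.069,-0.025],"turn":[0,0,-0.0463]},{"offset":[0.109,-0.059,-0.025],"turn":[0,0,-0.0462]},{"offset":[0.114,-0.048,-0.025],"turn":[0,0,-0.0463]},{"offset":[0.118,-0.037,-0.025],"turn":[0,0,-0.0462]},{"offset":[0.121,-0.025,-0.024],"turn":[0,0,-0.0463]},{"offset":[0.123,-0.013,-0.025],"turn":[0,0,-0.0462]},{"offset":[0.124,-0.001,-0.024],"turn":[0,0,-0.0463]}]}}

```text
time_s: 21.1
tcp_pos: [486.4, -43.8, 135.4]
eef_rot: [-3.141, -0.001, 1.979]
ft_force: [0.9, 1.1, -5.9]
finger_gap: 0.497
grasp_force: 62.9
```

{"api": "play_rows", "payload": {"commands": [{"offset":[0.123,0.01,-0.025],"turn":[0,0,-0.0462]},{"offset":[0.122,0.022,-0.024],"turn":[0,0,-0.0463]},{"offset":[0.119,0.034,-0.025],"turn":[0,0,-0.0462]},{"offset":[0.115,0.046,-0.024],"turn":[0,0,-0.0463]},{"offset":[0.11,0.056,-0.025],"turn":[0,0,-0.0462]},{"offset":[0.105,0.067,-0.024],"turn":[0,0,-0.0463]},{"offset":[0.097,0.077,-0.025],"turn":[0,0,-0.0462]},{"offset":[0.09,0.085,-0.024],"turn":[0,0,-0.0463]}]}}

```text
time_s: 21.9
tcp_pos: [408.4, 190.9, 184.5]
eef_rot: [-3.141, -0.001, 2.754]
ft_force: [0.5, 0.2, -7.6]
finger_gap: 0.502
grasp_force: 62.9
```

{"api": "play_rows", "payload": {"commands": [{"offset":[0.01,0.017,0.012],"turn":[0,0,-0.0609]},{"offset":[0.008,0.018,0.013],"turn":[0,0,-0.0609]},{"offset":[0.006,0.019,0.012],"turn":[0,0,-0.0609]},{"offset":[0.003,0.02,0.013],"turn":[0,0,-0.0609]},{"offset":[0.001,0.02,0.012],"turn":[0,0,-0.0608]},{"offset":[-0.002,0.019,0.013],"turn":[0,0,-0.0609]},{"offset":[-0.004,0.019,0.012],"turn":[0,0,-0.0608]},{"offset":[-0.007,0.019,0.013],"turn":[0,0,-0.0609]}]}}

```text
time_s: 22.7
tcp_pos: [402.8, 228.9, 159.0]
eef_rot: [3.141, -0.001, -2.508]
ft_force: [-0.2, 0.9, -6.8]
finger_gap: 0.496
grasp_force: 63.0
```

Run:
```python
from h import *
im=env.snapshot("top")[:,:,::-1];cv2.imwrite("pics/top5.png",im)
s=env.state();print(s['time_s'],s['tcp_pos'],s['eef_rot'],s['ft_force'],s['moment'],s['qpos'])
for c in("side","top"):
    if c=="side":env.snapshot(c)
    print([(d['centre'],d['score'],unproj(c,d['centre'],s['tcp_pos'][2]-11)) for d in env.landmark_of(c,"sprocket")[:2]])
```

```text
22.75 [402.35893144 229.43025294 158.51478744] [ 3.14014877e+00 -1.82414489e-03 -2.50164102e+00] [-1.03652653  0.42664846 -8.06503947] [ 0.04173867  0.0473413  -0.00455735] [ 2.60598731e-01  1.12118640e-02  1.94839370e+00  7.18759446e-04
  1.18421633e+00 -1.95041964e+00]
[([154.1, 202.9], 0.65, array([401.85491494, 225.80062125, 147.51478744]))]
[]
```

{"api": "play_rows", "payload": {"commands": [{"offset":[0,0,0.024],"turn":[0,0,0]},{"offset":[0,0,0.02],"turn":[0,0,0]},{"offset":[0,0,0.016],"turn":[0,0,0]},{"offset":[0,0,0.012],"turn":[0,0,0]},{"offset":[0,0,0.008],"turn":[0,0,0]},{"offset":[0,0,0.008],"turn":[0,0,0]},{"offset":[0,0,0.006],"turn":[0,0,0]},{"offset":[0,0,0],"turn":[0,0,0]}]}}

```text
time_s: 23.7
tcp_pos: [404.9, 229.8, 136.5]
eef_rot: [-3.141, 0.003, -2.513]
ft_force: [3.0, 5.5, -6.3]
finger_gap: 0.496
grasp_force: 63.1
```

```bash
cat > st.py <<'E'
from h import *
s=env.state();np.set_printoptions(precision=3,suppress=True);print(s['time_s'],s['tcp_pos'],s['eef_rot'],s['ft_force'],s['moment'],s['finger_gap'])
E
python3 st.py
```

```text
23.7 [404.918 229.771 136.535] [-3.141  0.003 -2.513] [ 2.973  5.472 -6.253] [ 0.873 -0.606 -0.032] 0.49632160529631386
```

{"api": "play_rows", "payload": {"commands": [{"offset":[-0.005,0.003,0],"turn":[0,0,0]},{"offset":[0,0,0.008],"turn":[0,0,0]},{"offset":[0,0,0.008],"turn":[0,0,0]},{"offset":[0,0,0.008],"turn":[0,0,0]},{"offset":[0,0,0.008],"turn":[0,0,0]},{"offset":[0,0,0.006],"turn":[0,0,0]},{"offset":[0,0,0],"turn":[0,0,0]},{"offset":[0,0,0],"turn":[0,0,0]}]}}

```text
time_s: 24.5
tcp_pos: [404.6, 230.4, 126.6]
eef_rot: [-3.141, 0.001, -2.513]
ft_force: [3.2, 3.6, -6.6]
finger_gap: 0.491
grasp_force: 63.1
```

```bash
python3 st.py
```

```text
24.5 [404.636 230.431 126.56 ] [-3.141  0.001 -2.513] [ 3.172  3.584 -6.612] [ 0.584 -0.748 -0.025] 0.4907328294932873
```

{"api": "play_rows", "payload": {"commands": [{"offset":[-0.004,0.001,0],"turn":[0,0,0]},{"offset":[0,0,0.008],"turn":[0,0,0]},{"offset":[0,0,0.008],"turn":[0,0,0]},{"offset":[0,0,0.008],"turn":[0,0,0]},{"offset":[0,0,0.008],"turn":[0,0,0]},{"offset":[0,0,0.008],"turn":[0,0,0]},{"offset":[0,0,0],"turn":[0,0,0]},{"offset":[0,0,0],"turn":[0,0,0]}]}}

```text
time_s: 25.3
tcp_pos: [404.6, 231.0, 116.2]
eef_rot: [3.141, -0.001, -2.513]
ft_force: [1.4, 0.1, -6.6]
finger_gap: 0.493
grasp_force: 62.9
```

```bash
python3 st.py
```

```text
25.3 [404.644 230.967 116.242] [ 3.141 -0.001 -2.513] [ 1.377  0.119 -6.553] [ 0.117 -0.19  -0.018] 0.49274300093676066
```

{"api": "play_rows", "payload": {"commands": [{"offset":[-0.002,0,0.01],"turn":[0,0,0]},{"offset":[0,0,0.012],"turn":[0,0,0]},{"offset":[0,0,0.012],"turn":[0,0,0]},{"offset":[0,0,0.012],"turn":[0,0,0]},{"offset":[0,0,0.012],"turn":[0,0,0]},{"offset":[0,0,0.012],"turn":[0,0,0]},{"offset":[0,0,0.008],"turn":[0,0,0]},{"offset":[0,0,0],"turn":[0,0,0]}]}}

```text
time_s: 26.1
tcp_pos: [405.5, 231.4, 97.1]
eef_rot: [3.142, -0.0, -2.513]
ft_force: [-0.2, 0.6, -6.4]
finger_gap: 0.498
grasp_force: 63.1
```

```bash
python3 st.py
```

```text
26.1 [405.461 231.395  97.082] [ 3.142 -0.    -2.513] [-0.208  0.626 -6.404] [-0.024 -0.016  0.053] 0.4979553041464707
```

Press lightly onto the shoulder.

{"api": "play_rows", "payload": {"commands": [{"offset":[0,0,0.006],"turn":[0,0,0]},{"offset":[0,0,0.006],"turn":[0,0,0]},{"offset":[0,0,0.004],"turn":[0,0,0]},{"offset":[0,0,0],"turn":[0,0,0]},{"offset":[0,0,0],"turn":[0,0,0]},{"offset":[0,0,0],"turn":[0,0,0]},{"offset":[0,0,0],"turn":[0,0,0]},{"offset":[0,0,0],"turn":[0,0,0]}]}}

```text
time_s: 26.9
tcp_pos: [405.8, 231.5, 96.8]
eef_rot: [-3.141, -0.0, -2.512]
ft_force: [-15.5, -6.1, 31.7]
finger_gap: 0.496
grasp_force: 67.2
```

```bash
python3 st.py
```

```text
26.9 [405.785 231.55   96.808] [-3.141 -0.    -2.512] [-15.529  -6.141  31.653] [-0.935  2.741 -0.013] 0.4960548539910162
```

{"api": "play_rows", "payload": {"commands": [{"offset":[0,0,-0.012],"turn":[0,0,0]},{"offset":[0,0,0],"turn":[0,0,0]},{"offset":[0,0,0],"turn":[0,0,0]},{"offset":[0,0,0],"turn":[0,0,0]},{"offset":[0,0,0],"turn":[0,0,0]},{"offset":[0,0,0],"turn":[0,0,0]},{"offset":[0,0,-0.02],"turn":[0,0,0]},{"offset":[0,0,-0.06],"turn":[0,0,0]}], "grip": -1}}

```text
time_s: 27.7
tcp_pos: [404.2, 231.0, 115.3]
eef_rot: [3.14, -0.003, -2.513]
ft_force: [-0.7, 0.5, 0.6]
finger_gap: 1.0
grasp_force: 0.0
```

{"api": "play_rows", "payload": {"commands": [{"offset":[0,0,-0.12],"turn":[0,0,0]},{"offset":[0,0,-0.16],"turn":[0,0,0]},{"offset":[0,0,-0.16],"turn":[0,0,0]},{"offset":[0.0,-0.15,-0.1],"turn":[0,0,0]},{"offset":[0.05,-0.15,0],"turn":[0,0,0]},{"offset":[0.1,-0.15,0],"turn":[0,0,0]},{"offset":[0.1,-0.15,0],"turn":[0,0,0]},{"offset":[0.1,-0.15,0],"turn":[0,0,0]}]}}

```text
time_s: 28.5
tcp_pos: [444.7, 26.7, 251.6]
eef_rot: [-3.141, 0.001, -2.513]
ft_force: [0.4, 0.2, 0.8]
finger_gap: 0.999
grasp_force: 0.0
```

Run:
```python
from st import *
ims={}
def rect(im,c,x0,y0,z,half,S):
    g=np.linspace(half,-half,S)
    X,Y=np.meshgrid(x0+g,y0+g,indexing='ij')
    K,p,M=cal(c);q=(np.stack([X,Y,np.full_like(X,z)],-1)-p)@M@K.T;q=q[...,:2]/q[...,2:]
    return cv2.remap(im,q[...,0].astype(np.float32),q[...,1].astype(np.float32),cv2.INTER_CUBIC)
for c in("side","top"):
    ims[c]=env.snapshot(c)[:,:,::-1].copy()
    for n in("sprocket","grease_tin","hook","crook"):
        print(c,n,[(d['centre'],round(d['score'],2),unproj(c,d['centre'],{'crook':12,'sprocket':85}.get(n,0)).round(1)) for d in env.landmark_of(c,n)[:1]])
a=rect(ims['top'],'top',404,229,121,60,400)
cv2.imwrite("pics/c8.png",np.hstack([a,cv2.resize(ims['top'][130:400,180:450],(400,400),interpolation=cv2.INTER_CUBIC)]))
```

```text
28.5 [444.712  26.723 251.635] [-3.141  0.001 -2.513] [0.423 0.223 0.752] [-0.04  -0.067 -0.016] 0.9994376143617061
side sprocket [([163.8, 219.3], 0.82, array([405.2, 227.1,  85. ]))]
side grease_tin [([374.5, 228.0], 0.5, array([716.8, -90.3,   0. ]))]
side hook [([292.9, 349.7], 0.6, array([ 390.1, -140.6,    0. ]))]
side crook [([341.6, 260.8], 0.8, array([598.9, -91.4,  12. ]))]
top sprocket [([242.6, 353.6], 0.75, array([398.5, 229.7,  85. ]))]
top grease_tin []
top hook []
top crook [([335.9, 247.2], 0.67, array([589.6, -90.2,  12. ]))]
```

View pics/c8.png

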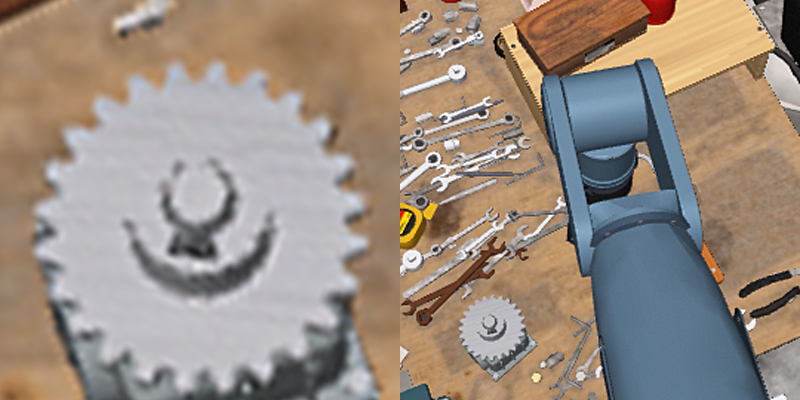

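The last picture shows the sprocket flat and hub up on the shaft, with its keyway at about (190,240) and the shaft tip through the bore at (200,185). The hook lies on the bench, and the tin still reads about (717,-90), where it stood before.

```bash
python3 -c "
from workcell import env
print(env.close_job())"
```

```text
the job is handed in; nothing more can be done
None
```

The job is handed in: the sprocket was drawn out with the hook and keyed fully home on the gearbox shoulder, the hook lies flat on the bench and the tin did not move; during the pull the hand or hook bumped the pliers at about 44 N on the wrist (40.3 N along x), and I couldn't tell which, so the 40 N gripper-body limit may have been reached.

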